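# Show the marker ball to the inspection lamp

### The job

Inspect the X-ray scaling ball: first set the red-handled lever of the lamp's dimmer box to the green mark and leave it there. Then pick up the blue tray by its white upright fin, keep it level all the way so that the loose steel ball never rolls over its pocket rim, and hold it level and still with the ball straight in front of the lamp's lens, at the lens's height and about 10 cm from the glass. Finish while still holding the tray there in the gripper, touching neither lamp nor dimmer box with it, and leave the bottles, vials and boxes where they stand.

Things in the scene. Friction and masses are not known exactly. Their poses are not given: they have to be found in the camera images.
- lever (a joint): angle of the dimmer lever in rad, 0 to 1.4: 0 leans 0.7 rad (40 deg) toward the dimmer box's -x side, 0.7 is upright, 1.4 leans 0.7 rad toward its +x side. Black marks at 0, 0.35, 0.7 and 1.4, the green mark at 1.05 (leaning 0.35 rad toward +x). It stays where it is left; friction makes it take about 1 N at the handle
- lever_tip (a point): centre of the lever's red T-handle: a lying cylinder 18 mm in diameter and 28 mm long with flat ends, its axis along the dimmer box's y; 95 mm from the hinge axis. Nothing stands beside it; it can be pinched from above across its flat ends
- lever_pivot (a point): point on the lever's hinge axis, 40 mm above the worktop, fixed to the dimmer box, with the box's axes. The hinge axis is its y; z up. The lever swings in its x-z plane, from -x (value 0) to +x, with the handle at 95 mm * (sin(value - 0.7), 0, cos(value - 0.7)) from this point
- dimmer: grey dimmer box, 110 x 70 x 40 mm (x, y, z), fixed to the worktop; origin at the centre of its underside. Two white round quadrant plates of radius 45 mm about the hinge axis stand on it at y = -12 and +12 mm, with the marks on their rims; the lever runs between them. A cable gland sticks out 16 mm at its +x end
- tray: loose blue carrier tray, 150 x 80 mm (x, y), about 0.16 kg; origin at the centre of its underside, z up. Floor 6 mm thick with a 12 mm high outer lip; a white fin to grip it by stands at its centre, 30 mm along x, 16 mm thick along y, top 64 mm above the underside; a foot 24 mm wide round the fin up to 11 mm
- fin (a point): point in the middle of the tray's fin, 45 mm above the tray's underside, on its vertical axis; axes as the tray. Good place to grip, fingers on the fin's two flat sides (closing along y)
- pocket (a point): centre of the ball when it rests in the middle of its pocket: 45 mm along +x from the tray's centre, 18.5 mm above its underside; axes as the tray. The pocket has a white round rim, 36 mm inner and 44 mm outer diameter, 3 mm high. The smaller round pocket at the tray's other end is empty
- ball_center (a point): centre of the loose steel ball, 25 mm in diameter, 64 g, which lies in the pocket and rolls freely, about 1 cm either way, in it
- lamp_lens (a point): centre of the lamp's round lens, 130 mm above the worktop; axes as the lamp: -x points straight out of the lens (roughly toward the robot), z up. Lamp head 68 mm in diameter, about 90 mm long
- lamp: inspection lamp, fixed to the worktop; origin at the centre of the underside of its round foot (100 mm in diameter, 16 mm high), 37.5 mm behind the lens glass
- saline_250: clear infusion bottle with a grey cap, 67x67x148 mm, a bystander; origin at the centre of its underside
- swab_box: white and blue box, 51x71x46 mm, a bystander; origin at the centre of its underside
- vial_a: small glass vial with a green cap, 25x26x52 mm, a bystander; origin at the centre of its underside
- clear_small: small clear bottle with a dark blue cap, 33x33x100 mm, a bystander; origin at the centre of its underside
- pad_box: pale green dressing box, 50x60x47 mm, a bystander; origin at the centre of its underside
- vial_b: small glass vial with a red cap, 22x23x46 mm, a bystander; origin at the centre of its underside
Not all that is in view belongs to the job. Of the things shaped like the tray, the blue one is meant.

How it is judged:
By the outcome, as a careful person would: the job done as asked, in the order asked, and still so for the second after the job is handed in, while the arm keeps its last pose, push and grip.
It also fails if it takes over 58 s, if anything falls off the work surface, if the arm or the gripper's body presses on something with over 40 N, if the wrist force passes 120 N, or if a joint passes its speed limit or range.

### The arm

A 6-joint arm with a two-finger parallel gripper is mounted at the origin on a cart in front of the work surface, level with it; the furniture and walls round the work are solid. World frame = base frame: x ahead of the robot, y to its left, z up, the work surface at z = 0. Lengths are in m, angles in rad, forces in N, time in s.
With the tool pointing down it reaches from about 0.425 to 1.125 m from the base axis. Payload 14.9 kg.
Tool frame: the origin (TCP) lies midway between the tips of the shut fingers; the grasp point (between the pads) lies 19 mm behind it (r.tcp_to_grasp is the distance from the TCP to the grasp point, in m); x points along the fingers, y is the direction in which the jaws open and shut, and the axes are right-handed (so a half turn about x gives the same grasp; the last joint's range is limited). The gripper opens to 91 mm and grips with 3 to 60 N. Pads are 32 mm wide; open, the fingers measure 118 mm over their backs; the gripper's body (76 mm by 178 mm) begins 60 mm behind the grasp point.
Start: joints at [-1.289, 0.379, 1.734, -0, 1.028, -0.033], TCP at [0.217, -0.666, 0.214] pointing down, gripper open.
Joint ranges: [-2.77, 2.77], [-0.74, 2.19], [0, 2.66], [-1.06, 4.2], [0.31, 2.87], [-3.08, 3.08]. Speed limits (rad/s): [1.89, 1.89, 2.39, 3.14, 3.14, 3.14].

### API

Orientations are given as a unit quaternion [w, x, y, z].
In Python, from bench import r gives the robot as it stands.
- The arm moves only by the tool drive_tool, never from a script. Its argument "commands" is a list of rows, each a list of 7 numbers: the finger opening in cm, from 0 to 9.12, then the shift along the tool's x, y, z in cm, then the turn, a rotation vector about the tool's x, y, z in rad. In form: [[grip, x, y, z, ax, ay, az], ...]. A call has 1 to 20 rows; each row is the pose to reach, as a shift and turn from the pose commanded when the call began, along the tool's axes at that moment; what a row does not reach only later rows make up. A row lasts 1/8 s, in which the tool goes at most 62.5 mm and 10.7 degrees, less where a joint would pass 70% of its speed; a pose out of reach is approached as far as the arm can. A call with a gripper value outside its range is refused whole. The fingers move at their own pace and stop on an object; "newtons" is the grip in N (left out, the last holds). Time passes only in rows, so rows that repeat a pose let the fingers close. It gives the time, the measured TCP pose, the force and the opening at its end, in the units of the state.
- r.observe(): the state, without advancing time (a new reading comes with each control period).
- r.snapshot(name): name is "scene" or "top" or "wrist"; returns the picture (480x640x3 uint8, blue, green, red); there is no depth.
- r.camera_info(name): a dict with "K" (3x3 intrinsics, pixels), "k1" (the pictures are not rectified: a ray, as slopes to the right and down, at radius r is drawn at 1 + k1 r^2 times it, then the intrinsics apply), "R" (3x3) and "t" (3): a world point X has camera coordinates R X + t. Camera axes: x right, y down, z forward; pixel columns grow to the right and rows downward; lengths in m; the calibration is good to about 2 mm. A picture is of the moment at which its call begins: read the wrist's pose just before it. camera_info takes no time and is no camera call; for the wrist camera it gives the pose at the moment of the call.
- r.close_job(): hands the job in, once; it reports no verdict.
The state is a dict: "time_s": time; "joint_positions": joint angles; "qd": joint speeds; "joint_torque": joint torques, N m; "tcp_pos": TCP position; "tool_rot": TCP orientation; "contact_force": force on the tool from outside, world axes, zero at the start; "torque": the same for the moment, N m; "width": finger opening in m.
Only numpy, scipy, OpenCV 4.12 (cv2) and the standard library are available. Lean on these libraries where they do the work, as an engineer would, in place of code of your own. Each camera call takes 0.05 s, during which the arm holds its last target. There are 200 camera calls.

## Working session

There is one attempt and no reset: what is moved stays moved. The work goes in short steps, Python scripts to look and compute and a tool call to move; the robot and the scene stay as the last step left them, time stands still between calls to the robot, and variables do not carry over. Pictures are saved under pics/ and viewed, about 8 in all and at most 12, crops included, and the job is handed in when it is done.

Besides the shell and the picture viewer there is one more tool, called after "Request:" by a JSON object that holds its "api" and its "payload". drive_tool: Moves the arm, as the interface text tells. Its arguments: {"type":"object","properties":{"commands":{"type":"array"},"newtons":{"type":"number"}},"required":["commands"]}

```bash
mkdir -p pics; ls
python3 - <<'E'
from bench import r
import cv2
print(r.observe())
for n in("scene","top"):
    cv2.imwrite(f"pics/{n}0.png",r.snapshot(n)); print(n,r.camera_info(n))
print(r.tcp_to_grasp)
E
```

```text
pics
{'time_s': 0.0, 'joint_positions': array([-1.28931176e+00,  3.79404493e-01,  1.73478478e+00, -2.97624469e-07,
        1.02848580e+00, -3.32844322e-02]), 'qd': array([-0.00044354,  0.00094014,  0.00093109,  0.0013189 ,  0.00128797,
        0.0006876 ]), 'joint_torque': array([ 1.88250800e-03, -7.63713455e+01, -4.34369910e+01,  6.51462190e-02,
        4.22962499e-02, -1.18673711e-04]), 'tcp_pos': array([ 0.21661254, -0.66522512,  0.21328912]), 'tool_rot': array([-0.11044908, -0.6983198 , -0.11120856,  0.69841472]), 'contact_force': array([-0.08040273, -0.26532168,  0.58238522]), 'torque': array([ 0.05453266, -0.00361849, -0.0717993 ]), 'width': 0.09161676025414432}
scene {'K': array([[517.7881076 ,   0.        , 318.9102135 ],
       [  0.        , 517.7881076 , 230.67492387],
       [  0.        ,   0.        ,   1.        ]]), 'k1': -0.025869560883342888, 'R': array([[-0.74761255, -0.66412177, -0.00421207],
       [-0.3772279 ,  0.42985424, -0.82031972],
       [ 0.54660276, -0.61169241, -0.57188969]]), 't': array([0.37365437, 0.29645746, 1.06464721])}
top {'K': array([[454.67716722,   0.        , 329.70217868],
       [  0.        , 454.67716722, 241.3841204 ],
       [  0.        ,   0.        ,   1.        ]]), 'k1': 0.014722251151948385, 'R': array([[-0.013916  , -0.99973363,  0.01841246],
       [-0.99528458,  0.01208153, -0.09624267],
       [ 0.09599458, -0.01966495, -0.99518759]]), 't': array([-0.00894472,  0.51284123,  1.43742708])}
0.0188
```

View pics/scene0.png

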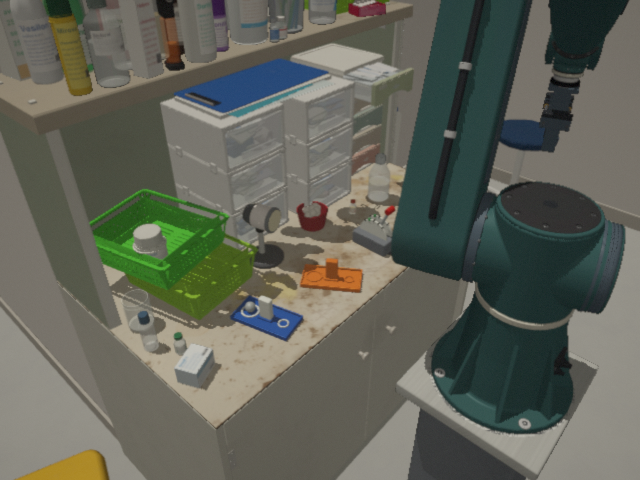

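View pics/top0.png

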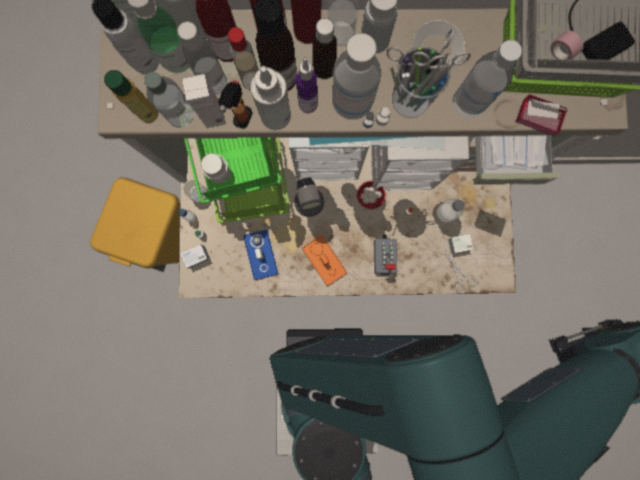

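The scene view shows the blue tray at about (268,317), the orange decoy at (332,277), the lamp at (262,230) and the dimmer at (378,232). In the top view they are at (261,255), (325,260), (308,197) and (386,256), with the red handle near (391,267).

```bash
cat > h.py <<'E'
import numpy as np, cv2
from bench import r
def ray(ci,u,v):
    K=ci["K"];x=(u-K[0,2])/K[0,0];y=(v-K[1,2])/K[1,1];s=1.
    for _ in range(20): s=1+ci["k1"]*(x*x+y*y)/s**2
    d=ci["R"].T@np.array([x/s,y/s,1]); return -ci["R"].T@ci["t"],d
def plane(ci,u,v,z):
    o,d=ray(ci,u,v); return o+d*(z-o[2])/d[2]
def proj(ci,X):
    c=ci["R"]@np.array(X)+ci["t"];p=c[:2]/c[2];p=p*(1+ci["k1"]*(p@p))
    return p*[ci["K"][0,0],ci["K"][1,1]]+ci["K"][:2,2]
def tri(a,b):
    A=np.zeros((3,3));B=np.zeros(3)
    for o,d in(a,b):
        d=d/np.linalg.norm(d);P=np.eye(3)-np.outer(d,d);A+=P;B+=P@o
    X=np.linalg.solve(A,B);return X,[np.linalg.norm(np.cross(X-o,d/np.linalg.norm(d))) for o,d in(a,b)]
E
python3 - <<'E'
from h import *
S=cv2.imread("pics/scene0.png");T=cv2.imread("pics/top0.png");cs=r.camera_info("scene");ct=r.camera_info("top")
def mask(I,lo,hi,box):
    m=cv2.inRange(cv2.cvtColor(I,cv2.COLOR_BGR2HSV),lo,hi);z=np.zeros_like(m);x0,y0,x1,y1=box;z[y0:y1,x0:x1]=m[y0:y1,x0:x1];return z
# blue tray top view
for n,I,c,b in(("top",T,ct,(235,225,290,285)),("scene",S,cs,(225,290,310,345))):
    m=mask(I,(105,120,40),(125,255,255),b);p=cv2.findNonZero(m)
    rc=cv2.minAreaRect(p);print(n,rc)
    q=[plane(c,*k,0.012) for k in cv2.boxPoints(rc)];print(np.round(q,4).tolist())
for n,I,c,b in(("top",T,ct,(370,230,405,285)),("scene",S,cs,(370,195,400,240))):
    m=mask(I,(0,130,80),(8,255,255),b)|mask(I,(172,130,80),(180,255,255),b)
    ys,xs=np.nonzero(m);print(n,'red',len(xs),xs.mean(),ys.mean(),xs.min(),xs.max(),ys.min(),ys.max())
a=cv2.resize(T[170:290,235:410],None,fx=4,fy=4,interpolation=2)
b=cv2.resize(S[180:340,225:405],None,fx=4,fy=4,interpolation=2)
cv2.imwrite("pics/ta.png",a);cv2.imwrite("pics/sa.png",b[:600])
E
```

```text
top ((260.4045715332031, 254.39215087890625), (44.8977165222168, 23.769380569458008), 75.0685806274414)
[[0.5356, 0.2639, 0.012], [0.5547, 0.1899, 0.012], [0.4138, 0.1528, 0.012], [0.3952, 0.2264, 0.012]]
scene ((266.0000305175781, 317.0), (65.9157943725586, 28.180217742919922), 21.370620727539062)
[[0.5338, 0.2681, 0.012], [0.5842, 0.1925, 0.012], [0.4155, 0.154, 0.012], [0.3769, 0.2278, 0.012]]
top red 45 389.8888888888889 266.44444444444446 386 394 264 269
scene red 62 389.7096774193548 209.79032258064515 385 394 205 214
```

View pics/ta.png

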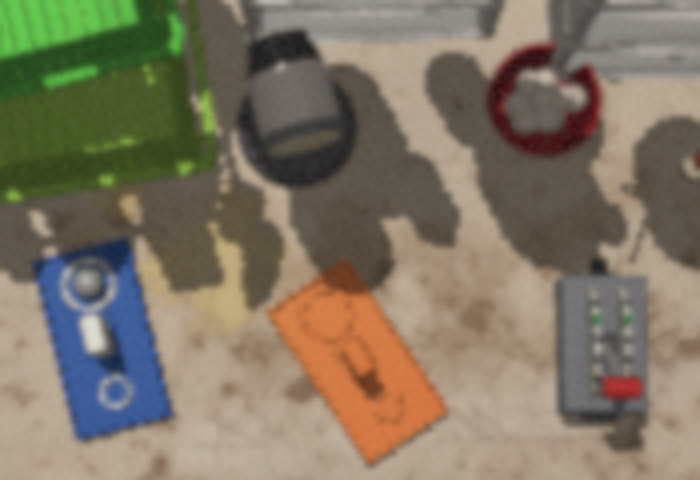

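View pics/sa.png

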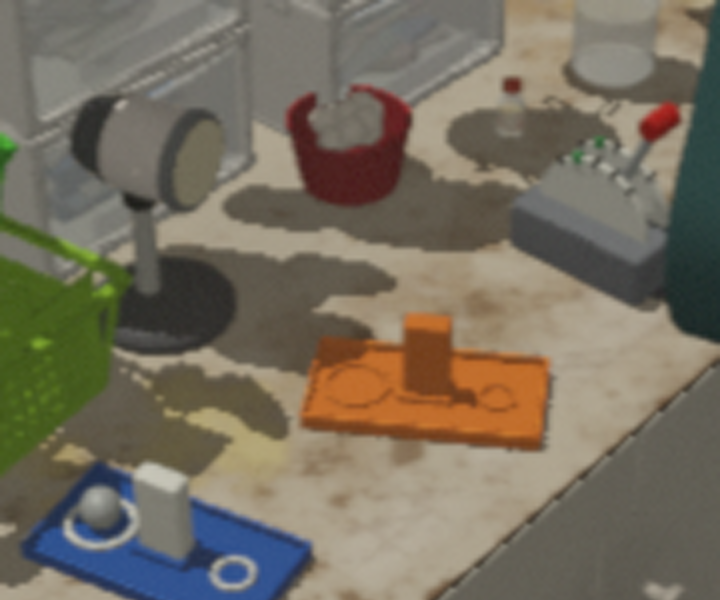

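The crops confirm the layout. In the top crop the ball sits in the tray's far pocket at (88,280) and the fin is at (97,337). The lens faces the robot with its rim at (300,140), and the dimmer's gland is at its far end (598,265), so its +x points away from the robot. The lever leans towards the robot.

Run:
```python
from h import *
np.set_printoptions(precision=4,suppress=True)
cs=r.camera_info("scene");ct=r.camera_info("top")
T=lambda u,v:(235+u/4-.4,170+v/4-.4); Sc=lambda u,v:(225+u/4-.4,180+v/4-.4)
print("handle",tri(ray(ct,389.9,266.4),ray(cs,389.7,209.8)))
for p in((560,279),(648,276),(646,412),(558,412)): print("dim top",plane(ct,*T(*p),.04))
print("gland",plane(ct,*T(598,265),.02))
L=Sc(198,160);print("lens scene@.13",plane(cs,*L,.13))
for p in((262,152),(340,148)): print("lensrim top",plane(ct,*T(*p),.13))
for p in((278,45),(300,140)): print("head axis",plane(ct,*T(*p),.13+.034))
print("foot top",plane(ct,*T(298,128),.016))
for p in((160,258+47),): print("foot sc",plane(cs,*Sc(*p),.016))
print("ball",tri(ray(ct,*T(88,280)),ray(cs,*Sc(101,508))))
print("fin top",tri(ray(ct,*T(92,322)),ray(cs,*Sc(164,472))))
for p in((120,210),(214,165),(190,30)): print("basket edge top z.05/.1/.0",[plane(ct,*T(*p),z) for z in(0,.05)])
print("shelf", [plane(ct,300,135,z) for z in (.3,.5)], plane(ct,300,297,0))
```

```text
handle (array([ 0.4251, -0.1917,  0.1313]), [np.float64(0.0005758847628605002), np.float64(0.0005758847628605236)])
dim top [ 0.516  -0.1586  0.04  ]
dim top [ 0.5176 -0.229   0.04  ]
dim top [ 0.4093 -0.2244  0.04  ]
dim top [ 0.4102 -0.1545  0.04  ]
gland [ 0.529  -0.1921  0.02  ]
lens scene@.13 [0.6183 0.036  0.13  ]
lensrim top [0.6055 0.0739 0.13  ]
lensrim top [0.6079 0.0153 0.13  ]
head axis [0.6791 0.06   0.164 ]
head axis [0.6082 0.0445 0.164 ]
foot top [0.6446 0.0496 0.016 ]
foot sc [0.6405 0.058  0.016 ]
ball (array([0.5212, 0.2188, 0.0211]), [np.float64(0.0006633277618314392), np.float64(0.0006633277618313605)])
fin top (array([0.4812, 0.2071, 0.0657]), [np.float64(0.004030468754393096), np.float64(0.004030468754393155)])
basket edge top z.05/.1/.0 [array([0.5811, 0.1962, 0.    ]), array([0.574, 0.19 , 0.05 ])]
basket edge top z.05/.1/.0 [array([0.6175, 0.1192, 0.    ]), array([0.6092, 0.1156, 0.05  ])]
basket edge top z.05/.1/.0 [array([0.7306, 0.1384, 0.    ]), array([0.7185, 0.1342, 0.05  ])]
shelf [array([0.7716, 0.0649, 0.3   ]), array([0.704 , 0.0562, 0.5   ])] [0.3359 0.0823 0.    ]
```

```bash
cat >> h.py <<'E'
from scipy.spatial.transform import Rotation as Ro
def plan(p,yaw):  # TCP target p, tool down, jaw axis at yaw+90deg (mod 180)
    s=r.observe();q=s["tool_rot"];R=Ro.from_quat([q[1],q[2],q[3],q[0]])
    best=None
    for k in(0,np.pi):
        y=np.array([-np.sin(yaw+k),np.cos(yaw+k),0]);x=np.array([0,0,-1.])
        W=np.column_stack([x,y,np.cross(x,y)])
        rv=(R.inv()*Ro.from_matrix(W)).as_rotvec()
        if best is None or np.linalg.norm(rv)<np.linalg.norm(best): best=rv
    print("t",round(s["time_s"],2),"tcp",s["tcp_pos"].round(4),"q6",s["joint_positions"][5].round(2),"F",s["contact_force"].round(1),"w",round(s["width"],4))
    print("axes(tool xyz as columns)\n",R.as_matrix().round(3))
    print("shift cm",(R.inv().apply(np.array(p)-s["tcp_pos"])*100).round(2),"turn",best.round(4))
E
python3 -c "
from h import *
plan([.42,-.192,.21],np.radians(-2))"
```

```text
t 0.1 tcp [ 0.2167 -0.6653  0.2133] q6 -0.03 F [-0.4  0.7 -0.1] w 0.0912
axes(tool xyz as columns)
 [[-0.     0.31  -0.951]
 [ 0.001 -0.951 -0.31 ]
 [-1.    -0.001 -0.   ]]
shift cm [  0.37 -38.7  -33.99] turn [3.497e-01 2.000e-04 1.000e-03]
```

Request:
{"api": "drive_tool", "payload": {"commands": [[5, 0, -4, -3.5, 0.04, 0, 0], [5, 0, -8, -7, 0.08, 0, 0], [5, 0, -12, -10.5, 0.12, 0, 0], [5, 0, -16, -14, 0.16, 0, 0], [5, 0, -20, -17.5, 0.2, 0, 0], [5, 0, -24, -21, 0.24, 0, 0], [5, 0, -28, -24.5, 0.28, 0, 0], [5, 0, -32, -28, 0.31, 0, 0], [5, 0.1, -36, -32, 0.34, 0, 0], [5, 0.3, -38.7, -34, 0.35, 0, 0], [5, 0.3, -38.7, -34, 0.35, 0, 0], [5, 0.3, -38.7, -34, 0.35, 0, 0]], "newtons": 8}}

```text
time_s: 1.6
tcp_pos: [0.4201, -0.1927, 0.2109]
tool_rot: [0.012, -0.707, 0.012, 0.707]
contact_force: [0.1, -0.1, 0.0]
width: 0.0501
```

```bash
python3 -c "
from h import *
plan([.425,-.192,.112],np.radians(-2))
c=r.camera_info('wrist');print(c,'cam pos',-c['R'].T@c['t'])
I=r.snapshot('wrist');cv2.imwrite('pics/w1.png',I)
print(proj(c,[.4251,-.1917,.1313]),proj(c,[.463,-.192,.04]))"
```

```text
t 1.6 tcp [ 0.4201 -0.1927  0.2109] q6 1.13 F [ 0.1 -0.1  0. ] w 0.0501
axes(tool xyz as columns)
 [[-0.    -0.035 -0.999]
 [-0.    -0.999  0.035]
 [-1.     0.     0.   ]]
shift cm [ 9.89 -0.09 -0.49] turn [ 0.0002  0.0001 -0.0001]
{'K': array([[334.34928647,   0.        , 321.34533457],
       [  0.        , 334.34928647, 238.55043622],
       [  0.        ,   0.        ,   1.        ]]), 'k1': -0.04476020044983078, 'R': array([[-0.03462675, -0.99939867,  0.00181322],
       [-0.95975314,  0.03375897,  0.27880862],
       [-0.27870218,  0.00791399, -0.96034497]]), 't': array([-0.17784743,  0.37983212,  0.50727971])} cam pos [ 0.49976676 -0.19457783  0.38158553]
[320.39236773 241.08121022] [319.44795401 179.47084711]
```

View pics/w1.png

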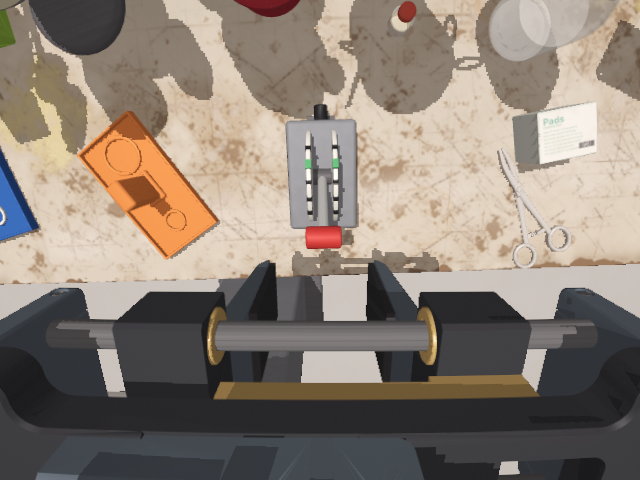

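The wrist view shows the box at (287–357, 120–228), the red handle at (324,237) and the green marks at (309,163) and (336,163). Next I work out the pivot and handle from it.

Run:
```python
from h import *
np.set_printoptions(precision=4,suppress=True)
c=r.camera_info('wrist');ct=r.camera_info("top");I=cv2.imread('pics/w1.png');H=cv2.cvtColor(I,cv2.COLOR_BGR2HSV)
m=cv2.inRange(H,(0,170,80),(8,255,255))|cv2.inRange(H,(174,170,80),(180,255,255));m[:,:280]=0;m[:,370:]=0;m[:200]=0;m[255:]=0
p=cv2.findNonZero(m);rc=cv2.minAreaRect(p);print(rc)
for z in(.125,.131,.135):print("handle",z,plane(c,*rc[0],z))
print("tri",tri(ray(c,*rc[0]),ray(ct,389.9,266.4)))
for q in((288,121.5),(354.5,121.5),(357,227),(290.5,227)):print(plane(c,*q,.04))
g=cv2.inRange(H,(45,120,60),(75,255,255));g[:140]=0;g[190:]=0;g[:,:295]=0;g[:,350:]=0
n,l,s,ce=cv2.connectedComponentsWithStats(g)
for i in range(1,n):print("green",s[i],ce[i],plane(c,*ce[i],.04+.045*np.cos(.35)))
```

```text
((322.99896240234375, 236.97731018066406), (21.47782325744629, 34.69145584106445), 87.39744567871094)
handle 0.125 [ 0.4265 -0.1941  0.125 ]
handle 0.131 [ 0.4282 -0.1942  0.131 ]
handle 0.135 [ 0.4293 -0.1942  0.135 ]
tri (array([ 0.4257, -0.1935,  0.1211]), [np.float64(0.000676855968405242), np.float64(0.0006768559684053243)])
[ 0.52   -0.1639  0.04  ]
[ 0.5177 -0.2284  0.04  ]
[ 0.4119 -0.2301  0.04  ]
[ 0.4144 -0.16    0.04  ]
green [333 167   5   1   5] [335. 167.] [ 0.4779 -0.2067  0.0823]
```

Request:
{"api": "drive_tool", "payload": {"commands": [[5, 2, 0, -0.6, 0, 0, 0], [5, 4.5, 0, -0.6, 0, 0, 0], [5, 7, 0.05, -0.6, 0, 0, 0], [5, 9, 0.05, -0.6, 0, 0, 0], [5, 10.3, 0.05, -0.6, 0, 0, 0], [5, 10.3, 0.05, -0.6, 0, 0, 0], [2.4, 10.3, 0.05, -0.6, 0, 0, 0], [2.4, 10.3, 0.05, -0.6, 0, 0, 0], [2.4, 10.3, 0.05, -0.6, 0, 0, 0], [2.4, 10.3, 0.05, -0.6, 0, 0, 0], [2.4, 10.3, 0.05, -0.6, 0, 0, 0]], "newtons": 8}}

```text
time_s: 3.02
tcp_pos: [0.4269, -0.194, 0.1088]
tool_rot: [-0.011, 0.708, -0.013, -0.706]
contact_force: [-1.5, -8.1, 1.9]
width: 0.0284
```

Request:
{"api": "drive_tool", "payload": {"commands": [[2.4, 0, 0.1, 0, 0, 0, 0], [2.4, -0.31, 0.15, -0.84, 0, 0, 0], [2.4, -0.54, 0.15, -1.69, 0, 0, 0], [2.4, -0.68, 0.15, -2.57, 0, 0, 0], [2.4, -0.75, 0.15, -3.46, 0, 0, 0], [2.4, -0.73, 0.15, -4.35, 0, 0, 0], [2.4, -0.63, 0.15, -5.23, 0, 0, 0], [2.4, -0.44, 0.15, -6.11, 0, 0, 0], [2.4, -0.17, 0.15, -6.96, 0, 0, 0], [2.4, -0.17, 0.15, -6.96, 0, 0, 0], [2.4, -0.17, 0.15, -6.96, 0, 0, 0], [2.4, -0.17, 0.15, -6.96, 0, 0, 0]], "newtons": 8}}

```text
time_s: 4.53
tcp_pos: [0.4957, -0.1956, 0.1095]
tool_rot: [0.013, -0.707, 0.012, 0.707]
contact_force: [1.3, 14.3, 2.0]
width: 0.0279
```

```bash
python3 -c "
from h import *
plan([.4976,-.194,.11],np.radians(-2))
I=r.snapshot('wrist');cv2.imwrite('pics/w2.png',cv2.resize(I[100:340,200:460],None,fx=2.5,fy=2.5,interpolation=2))"
```

```text
t 4.53 tcp [ 0.4957 -0.1956  0.1095] q6 1.18 F [ 1.3 14.3  2. ] w 0.0279
axes(tool xyz as columns)
 [[-0.001 -0.036 -0.999]
 [ 0.002 -0.999  0.036]
 [-1.    -0.002  0.001]]
shift cm [-0.05 -0.16 -0.18] turn [-0.0008  0.0008  0.0023]
```

View pics/w2.png

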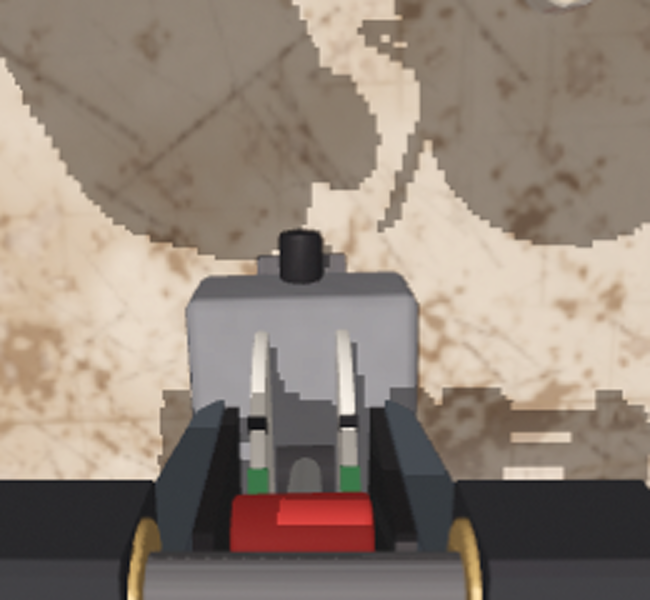

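The handle is at crop (303,522) and the rod at (305,475), next to the green marks at (258,480) and (350,480). That is close, but the fingers hide too much to judge it. I'll release, rise and measure.

Request:
{"api": "drive_tool", "payload": {"commands": [[2.4, 0, -0.1, 0, 0, 0, 0], [5, 0, -0.1, 0, 0, 0, 0], [5, 0, -0.1, 0, 0, 0, 0], [5, 0, -0.1, 0, 0, 0, 0], [5, -3, -0.1, 0, 0, 0, 0], [5, -6, -0.1, 1, 0, 0, 0], [5, -9, -0.1, 4, 0, 0, 0], [5, -11, -0.1, 7, 0, 0, 0], [5, -11, -0.1, 7, 0, 0, 0], [5, -11, -0.1, 7, 0, 0, 0]]}}

```text
time_s: 5.82
tcp_pos: [0.4262, -0.1937, 0.2196]
tool_rot: [-0.012, 0.707, -0.013, -0.707]
contact_force: [0.4, 0.9, 0.5]
width: 0.0498
```

Run:
```python
from h import *
np.set_printoptions(precision=4,suppress=True)
c=r.camera_info('wrist');I=r.snapshot('wrist');T=r.snapshot('top');S=r.snapshot('scene');ct=r.camera_info('top');cs=r.camera_info('scene')
cv2.imwrite('pics/w3f.png',I);cv2.imwrite('pics/s3f.png',S);cv2.imwrite('pics/t3f.png',T)
def red(I,b):
    H=cv2.cvtColor(I,cv2.COLOR_BGR2HSV);m=cv2.inRange(H,(0,150,80),(8,255,255))|cv2.inRange(H,(174,150,80),(180,255,255))
    z=m*0;z[b[1]:b[3],b[0]:b[2]]=m[b[1]:b[3],b[0]:b[2]];p=cv2.findNonZero(z);return cv2.minAreaRect(p)
a=red(I,(270,90,380,260));print(a)
for z in(.125,.131):print(plane(c,*a[0],z))
try:
    b=red(S,(355,190,400,240));print("sc",b,tri(ray(c,*a[0]),ray(cs,*b[0])))
except Exception as e:print(e)
A=cv2.resize(I[90:250,260:390],None,fx=3.6,fy=3.6,interpolation=2);B=cv2.resize(S[190:250,345:405],None,fx=5,fy=5,interpolation=2)
o=np.zeros((580,780,3),np.uint8);o[:A.shape[0],:A.shape[1]]=A;o[:300,475:775]=B;cv2.imwrite('pics/w3.png',o)
for v in(.0,.35,.7,1.05,1.4):
  for y in(-.012,.012):
    X=[.465+.045*np.sin(v-.7),-.194+y,.04+.045*np.cos(v-.7)];u=proj(c,X);print(v,y,((u-[260,90])*3.6).round(0),end=' ')
```

```text
((320.0, 160.0), (22.0, 36.0), 90.0)
[ 0.4923 -0.1946  0.125 ]
[ 0.4926 -0.1947  0.131 ]
sc ((369.4000244140625, 199.80001831054688), (5.366562843322754, 8.9442720413208), 63.43495178222656) (array([ 0.4926, -0.1948,  0.1329]), [np.float64(0.00014879682865188485), np.float64(0.00014879682865205418)])
0.0 -0.012 [266. 455.] 0.0 0.012 [177. 458.] 0.35 -0.012 [266. 411.] 0.35 0.012 [174. 414.] 0.7 -0.012 [265. 352.] 0.7 0.012 [170. 356.] 1.05 -0.012 [263. 290.] 1.05 0.012 [168. 293.] 1.4 -0.012 [261. 233.] 1.4 0.012 [167. 237.]
```

View pics/w3.png

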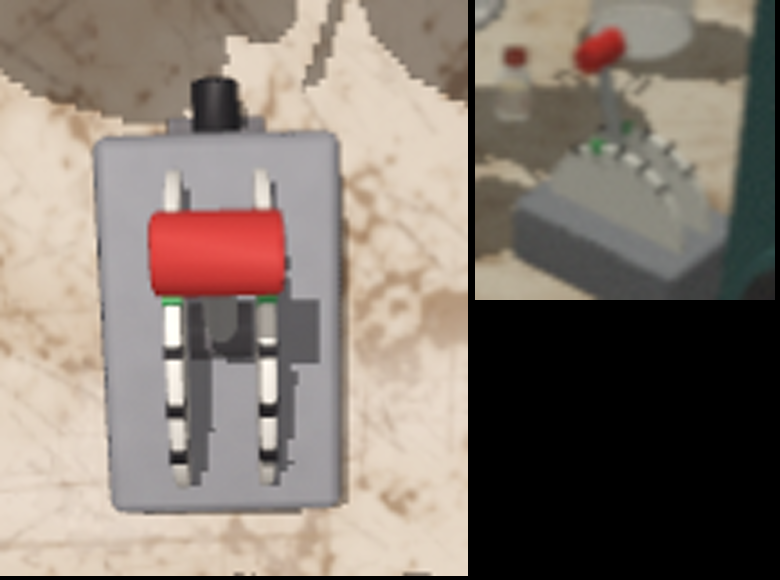

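The scene inset agrees with the wrist view: the handle is at crop (217,253), and the green marks at y≈300 only just show beneath it. Measured in the same view, the lever is at about 0.99, roughly 5 mm short. I'll pinch it again and nudge it on.

Request:
{"api": "drive_tool", "payload": {"commands": [[5, 1, -0.05, -3, 0, 0, 0], [5, 3, -0.1, -6, 0, 0, 0], [5, 6, -0.1, -6.6, 0, 0, 0], [5, 9, -0.1, -6.6, 0, 0, 0], [5, 10.8, -0.1, -6.6, 0, 0, 0], [5, 10.8, -0.1, -6.6, 0, 0, 0], [2.4, 10.8, -0.1, -6.6, 0, 0, 0], [2.4, 10.8, -0.1, -6.6, 0, 0, 0], [2.4, 10.8, -0.1, -6.6, 0, 0, 0], [2.4, 10.8, -0.1, -6.6, 0, 0, 0], [2.4, 10.9, -0.1, -6.9, 0, 0, 0], [2.4, 11, -0.1, -7.2, 0, 0, 0], [2.4, 11, -0.1, -7.2, 0, 0, 0], [2.4, 11, -0.1, -7.2, 0, 0, 0], [5, 11, -0.1, -7.2, 0, 0, 0], [5, 11, -0.1, -7.2, 0, 0, 0], [5, 8, -0.1, -7.2, 0, 0, 0], [5, 5, -0.1, -6.2, 0, 0, 0], [5, 2, -0.1, -3.2, 0, 0, 0], [5, 0, 0, 0, 0, 0, 0]], "newtons": 15}}

```text
time_s: 8.48
tcp_pos: [0.4252, -0.1936, 0.2207]
tool_rot: [-0.012, 0.707, -0.013, -0.707]
contact_force: [-0.2, 0.6, -0.7]
width: 0.05
```

Request:
{"api": "drive_tool", "payload": {"commands": [[5, 0, 0, 0, 0, 0, 0], [5, 0, 0, 0, 0, 0, 0]]}}

```text
time_s: 8.72
tcp_pos: [0.4261, -0.1937, 0.2195]
tool_rot: [-0.013, 0.707, -0.013, -0.707]
contact_force: [-0.8, -0.2, -0.6]
width: 0.05
```

```bash
cat > lev.py <<'E'
from h import *
np.set_printoptions(precision=4,suppress=True)
print(r.observe()["tcp_pos"],r.observe()["time_s"])
c=r.camera_info('wrist');I=r.snapshot('wrist')
H=cv2.cvtColor(I,cv2.COLOR_BGR2HSV);m=cv2.inRange(H,(0,150,80),(8,255,255))|cv2.inRange(H,(174,150,80),(180,255,255))
z=m*0;z[90:260,270:380]=m[90:260,270:380];a=cv2.minAreaRect(cv2.findNonZero(z))
g=cv2.inRange(H,(45,120,50),(75,255,255));g[:90]=0;g[260:]=0;g[:,:270]=0;g[:,380:]=0
print(a,plane(c,*a[0],.129),cv2.boundingRect(g) if g.any() else 'nogreen')
G=cv2.cvtColor(I,cv2.COLOR_BGR2GRAY)
X=lambda s,zz:[.4655+s,-.1945,zz]
print("expected handle px at .95,1.05",proj(c,X(.095*np.sin(.25),.132)),proj(c,X(.095*np.sin(.35),.129)))
cv2.imwrite('pics/lev_%d.png'%(r.observe()["time_s"]*100),cv2.resize(I[90:250,260:390],None,fx=3.6,fy=3.6,interpolation=2))
E
python3 lev.py; ls pics
```

```text
[ 0.4261 -0.1937  0.2195] 8.725
((319.5, 151.5), (23.0, 35.0), 90.0) [ 0.4987 -0.1944  0.129 ] (332, 166, 4, 8)
expected handle px at .95,1.05 [320.0337 164.7996] [319.6064 152.3866]
lev_877.png
s3f.png
sa.png
scene0.png
t3f.png
ta.png
top0.png
w1.png
w2.png
w3.png
w3f.png
```

The handle now sits at row 151.5, against 152.4 expected for the green mark, and the green is fully visible, centred on row 170 as the model predicts. That puts the lever at about 1.05. Next is the tray.

```bash
python3 -c "
from h import *
plan([.44,.18,.23],np.radians(14.5))"
```

```text
t 8.78 tcp [ 0.4261 -0.1936  0.2192] q6 1.13 F [ 0.6 -0.7 -1.1] w 0.0504
axes(tool xyz as columns)
 [[-0.    -0.035 -0.999]
 [ 0.    -0.999  0.035]
 [-1.    -0.     0.   ]]
shift cm [ -1.08 -37.38  -0.07] turn [-0.2883  0.0004  0.0003]
```

Request:
{"api": "drive_tool", "payload": {"commands": [[5, -1, -3, -0.5, 0, 0, 0], [5, -1, -7, -1.5, -0.03, 0, 0], [5, -1, -11.5, -2, -0.08, 0, 0], [5, -1, -16, -2.5, -0.12, 0, 0], [5, -1, -20.5, -2.5, -0.16, 0, 0], [5, -1, -25, -2, -0.2, 0, 0], [5, -1, -29.5, -1.5, -0.24, 0, 0], [5, -1, -34, -0.5, -0.27, 0, 0], [5, -1, -36.5, 0, -0.288, 0, 0], [5, -1, -37.4, 0, -0.288, 0, 0], [5, -1, -37.4, 0, -0.288, 0, 0], [5, -1, -37.4, 0, -0.288, 0, 0]]}}

```text
time_s: 10.28
tcp_pos: [0.4391, 0.1795, 0.2294]
tool_rot: [-0.089, -0.701, -0.089, 0.702]
contact_force: [0.5, -0.2, -0.8]
width: 0.0497
```

```bash
python3 -c "
from h import *
c=r.camera_info('wrist');np.save('c4.npy',c,allow_pickle=True);I=r.snapshot('wrist');cv2.imwrite('pics/w4.png',I);print(r.observe()['tcp_pos'])
m=cv2.inRange(cv2.cvtColor(I,cv2.COLOR_BGR2HSV),(105,120,40),(125,255,255));n,l,s,ce=cv2.connectedComponentsWithStats(m);i=1+s[1:,4].argmax()
rc=cv2.minAreaRect(cv2.findNonZero((l==i).astype(np.uint8)));print(rc)
q=np.array([plane(c,*k,.012) for k in cv2.boxPoints(rc)]);print(q.round(4),q.mean(0))"
```

```text
[0.43911834 0.1794805  0.22947318]
((305.5, 169.5), (131.0, 71.0), 90.0)
[[0.5411 0.2635 0.012 ]
 [0.5603 0.1885 0.012 ]
 [0.4173 0.1493 0.012 ]
 [0.3961 0.2323 0.012 ]] [0.47871316 0.20838913 0.012     ]
```

View pics/w4.png

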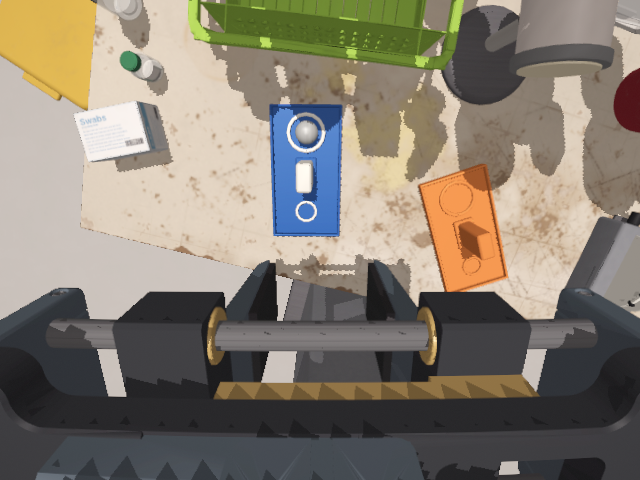

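The wrist view shows the blue tray at (271–341, 105–236), squarely aligned with the tool. The pocket ring is at (306,132), the small ring at (306,211) and the fin at (304,176). The lamp head is at the upper right, with its lens face spanning about (515–611, 68) and its foot centred near (485,54).

Run:
```python
from h import *
np.set_printoptions(precision=4,suppress=True)
c=np.load('c4.npy',allow_pickle=True).item();ct=r.camera_info('top');cs=r.camera_info('scene')
a,b=plane(c,306,132,.009),plane(c,306,211,.009);print("rings",a,b,np.degrees(np.arctan2(*(a-b)[1::-1])))
print("ball",plane(c,305.5,131.5,.0185))
I=cv2.imread('pics/w4.png');H=cv2.cvtColor(I,cv2.COLOR_BGR2HSV)
m=cv2.inRange(H,(0,0,150),(180,60,255))[150:200,285:325];rc=cv2.boundingRect(m);print("fin",rc[0]+285,rc[1]+150,rc[2:])
print("fin top",plane(c,304,rc[1]+150+rc[3]/2,.064))
print("foot w",plane(c,485,54,.016),"foot tri",tri(ray(c,485,54),ray(ct,309.1,201.6)))
for u in((515,70),(611,66),(562,68)):print("lens edge",plane(c,*u,.13))
L=(225+198/4-.4,180+160/4-.4);print("lens tri",tri(ray(c,562,66),ray(cs,*L)))
cv2.imwrite('pics/lamp.png',np.hstack([cv2.resize(I[0:110,430:630],None,fx=2,fy=2,interpolation=2),cv2.resize(cv2.imread('pics/s3f.png')[195:250,235:290],(220,220),interpolation=2)]))
```

```text
rings [0.5223 0.2186 0.009 ] [0.4348 0.1971 0.009 ] 13.75024058282825
ball [0.5226 0.2188 0.0185]
fin 296 150 (19, 43)
fin top [0.4845 0.209  0.064 ]
foot w [0.6476 0.0548 0.016 ] foot tri (array([0.6486, 0.0506, 0.0066]), [np.float64(0.002288786128069595), np.float64(0.0022887861280695195)])
lens edge [0.6046 0.0718 0.13  ]
lens edge [ 0.6289 -0.0006  0.13  ]
lens edge [0.6162 0.0368 0.13  ]
lens tri (array([0.6169, 0.0378, 0.1313]), [np.float64(0.00039647524583299586), np.float64(0.00039647524583287405)])
```

View pics/lamp.png

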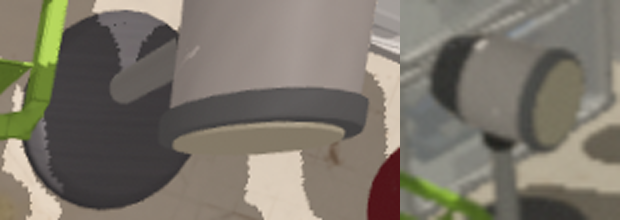

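Request:
{"api": "drive_tool", "payload": {"commands": [[5, -1, 2, 0.2, 0, 0.05, 0], [5, -2, 5, 0.5, 0, 0.15, 0], [5, -3, 8, 1, 0, 0.25, 0], [5, -4, 11, 1.5, 0, 0.35, 0], [5, -4, 14, 2, 0, 0.45, 0], [5, -4, 16, 2, 0, 0.5, 0], [5, -4, 16, 2, 0, 0.5, 0], [5, -4, 16, 2, 0, 0.5, 0]]}}

```text
time_s: 11.32
tcp_pos: [0.4596, 0.0202, 0.2698]
tool_rot: [0.064, 0.853, 0.108, -0.506]
contact_force: [0.1, 0.1, 1.0]
width: 0.0498
```

```bash
python3 -c "
from h import *
c=r.camera_info('wrist');np.save('c5.npy',c,allow_pickle=True);I=r.snapshot('wrist');cv2.imwrite('pics/w5.png',I)
p=proj(c,[.617,.0375,.13]).astype(int);print(r.observe()['tcp_pos'],p)
x0=max(p[0]-100,0);y0=max(p[1]-110,0);print(x0,y0)
cv2.imwrite('pics/w5c.png',cv2.resize(I[y0:y0+190,x0:x0+200],None,fx=3,fy=3,interpolation=2))"
```

```text
[0.45971046 0.02056388 0.26978916] [342 150]
242 40
```

View pics/w5c.png

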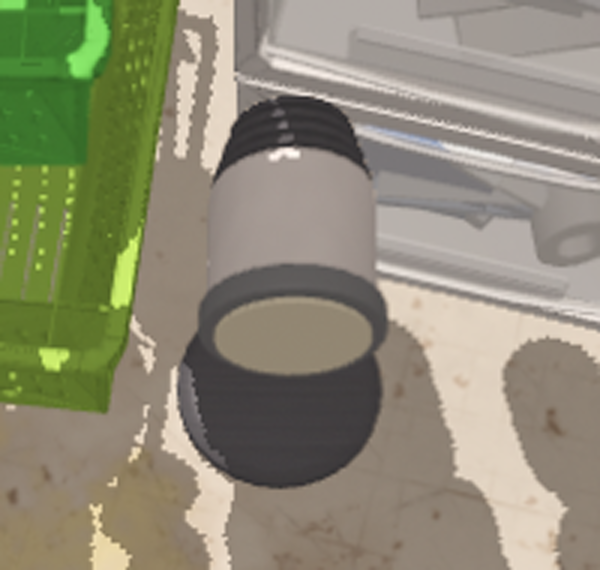

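A clean view: the lens ellipse is centred at crop (293,335) and spans x 213–373. The body's side edges run (209,270)→(214,180) and (377,270)→(371,180). The foot is centred near (280,395).

Run:
```python
from h import *
np.set_printoptions(precision=4,suppress=True)
c=np.load('c5.npy',allow_pickle=True).item();c4=np.load('c4.npy',allow_pickle=True).item();cs=r.camera_info('scene')
P=lambda u,v:(242+u/3-.33,40+v/3-.33)
I=cv2.imread('pics/w5.png');H=cv2.cvtColor(I,cv2.COLOR_BGR2HSV).astype(int)
s=P(293,340);h0=I[int(s[1]),int(s[0])].astype(int);m=(np.abs(I.astype(int)-h0).max(2)<22).astype(np.uint8)
n,l,st,ce=cv2.connectedComponentsWithStats(m,connectivity=4);i=l[int(s[1]),int(s[0])]
ct=max(cv2.findContours((l==i).astype(np.uint8),0,1)[0],key=len);e=cv2.fitEllipse(cv2.convexHull(ct));print("ell",st[i],e)
cx=e[0];print("lens@.13",plane(c,*cx,.13),"tri scene",tri(ray(c,*cx),ray(cs,274.3,220)),"tri w4",tri(ray(c,*cx),ray(c4,558,67)))
b=st[i];Lf=plane(c,b[0],cx[1],.13);Rt=plane(c,b[0]+b[2],cx[1],.13);d=Rt-Lf;print("chord",np.linalg.norm(d),"yaw",np.degrees(np.arctan2(-d[0]*-1,-d[1])))
N=lambda p,q:np.cross(ray(c,*P(*p))[1],ray(c,*P(*q))[1])
a=np.cross(N((209,270),(214,180)),N((377,270),(371,180)));a/=np.linalg.norm(a);a*=np.sign(a[0]);print("axis",a,np.degrees(np.arctan2(a[1],a[0])))
f=plane(c,*P(280,396),.016);print("foot",f, [plane(c,*P(*q),.016) for q in((179,390),(381,390),(280,488))])
Lc=plane(c,*cx,.13);v=f-Lc;print("lens->foot",v,np.degrees(np.arctan2(v[1],v[0])))
```

```text
ell [ 314  139   52   26 1058] ((339.134521484375, 151.29966735839844), (25.405607223510742, 52.3990364074707), 88.35360717773438)
lens@.13 [0.6153 0.0407 0.13  ] tri scene (array([0.6133, 0.0403, 0.1333]), [np.float64(0.00031663421587701477), np.float64(0.0003166342158769091)]) tri w4 (array([0.6154, 0.0406, 0.1305]), [np.float64(0.00032763883167652994), np.float64(0.0003276388316768527)])
chord 0.05559189870329187 yaw 14.585806145272935
axis [ 0.9327  0.215  -0.2894] 12.978576557205818
foot [0.6413 0.0468 0.016 ] [array([0.6323, 0.0938, 0.016 ]), array([0.6564, 0.0012, 0.016 ]), array([0.597 , 0.0358, 0.016 ])]
lens->foot [ 0.026   0.0061 -0.114 ] 13.133683361438843
```

Run:
```python
from h import *
np.set_printoptions(precision=4,suppress=True)
c=np.load('c4.npy',allow_pickle=True).item();ct=r.camera_info('top')
print("corner",tri(ray(c,447,66),ray(ct,288.1,210.9)))
for z in(.05,.08,.12):print(z,plane(c,197,36,z),plane(c,447,66,z))
plan([.478,.208,.16],np.radians(13.7))
```

```text
corner (array([0.6023, 0.1126, 0.0951]), [np.float64(0.0007277409913294717), np.float64(0.0007277409913294581)])
0.05 [0.5817 0.3376 0.05  ] [0.6159 0.0999 0.05  ]
0.08 [0.5761 0.3258 0.08  ] [0.6073 0.1085 0.08  ]
0.12 [0.5686 0.3101 0.12  ] [0.596  0.1199 0.12  ]
t 11.38 tcp [0.4597 0.0206 0.2698] q6 1.0 F [ 0.5 -0.  -0. ] w 0.0501
axes(tool xyz as columns)
 [[ 0.464  0.25  -0.85 ]
 [ 0.12  -0.968 -0.22 ]
 [-0.878 -0.    -0.479]]
shift cm [ 12.73 -17.69  -0.41] turn [ 0.0135 -0.4993  0.0035]
```

Request:
{"api": "drive_tool", "payload": {"commands": [[5, 0, -2, 0, 0, -0.1, 0], [5, 0.5, -5, 0, 0, -0.25, 0], [5, 2, -9, 0, 0.01, -0.4, 0], [5, 5, -13, 0, 0.0135, -0.499, 0.003], [5, 9, -16.5, -0.4, 0.0135, -0.499, 0.003], [5, 12.7, -17.7, -0.4, 0.0135, -0.499, 0.003], [5, 12.7, -17.7, -0.4, 0.0135, -0.499, 0.003], [5, 12.7, -17.7, -0.4, 0.0135, -0.499, 0.003], [5, 12.7, -17.7, -0.4, 0.0135, -0.499, 0.003]]}}

```text
time_s: 12.5
tcp_pos: [0.4779, 0.2076, 0.1615]
tool_rot: [0.084, 0.703, 0.084, -0.701]
contact_force: [0.1, -0.1, 0.4]
width: 0.0502
```

Run:
```python
from h import *
np.set_printoptions(precision=4,suppress=True)
plan([.478,.208,.027],np.radians(13.7))
c=r.camera_info('wrist');I=r.snapshot('wrist');cv2.imwrite('pics/w6.png',I)
m=cv2.inRange(cv2.cvtColor(I,cv2.COLOR_BGR2HSV),(105,120,40),(125,255,255));n,l,s,ce=cv2.connectedComponentsWithStats(m);i=1+s[1:,4].argmax()
rc=cv2.minAreaRect(cv2.findNonZero((l==i).astype(np.uint8)));print(rc)
q=np.array([plane(c,*k,.012) for k in cv2.boxPoints(rc)]);print(q,q.mean(0))
g=cv2.inRange(cv2.cvtColor(I,cv2.COLOR_BGR2HSV),(0,0,185),(180,45,255));p=proj(c,[.478,.208,.064]).astype(int);print("fin exp",p)
n,l,s,ce=cv2.connectedComponentsWithStats(g[p[1]-60:p[1]+60,p[0]-60:p[0]+60])
for i in range(1,n):
  if s[i,4]>60: print(s[i]+[p[0]-60,p[1]-60,0,0,0])
```

```text
t 12.5 tcp [0.4779 0.2076 0.1615] q6 1.7 F [ 0.1 -0.1  0.4] w 0.0502
axes(tool xyz as columns)
 [[ 0.003  0.236 -0.972]
 [ 0.001 -0.972 -0.236]
 [-1.    -0.    -0.003]]
shift cm [13.45 -0.03  0.02] turn [-0.0004 -0.0028  0.0005]
((320.0, 221.0), (146.0, 84.0), 90.0)
[[0.541  0.2645 0.012 ]
 [0.5595 0.1887 0.012 ]
 [0.4168 0.1489 0.012 ]
 [0.396  0.2346 0.012 ]] [0.4783 0.2092 0.012 ]
fin exp [321 240]
[ 261  180   21   89 1554]
[298 180  46  22 255]
[312 180  19   9 125]
[ 361  195   20   67 1018]
[312 223  22  46 673]
```

Request:
{"api": "drive_tool", "payload": {"commands": [[5, 2, 0, 0, 0, -0.003, 0], [5, 5, 0, 0, 0, -0.003, 0], [5, 8, 0, 0, 0, -0.003, 0], [5, 10.5, 0, 0, 0, -0.003, 0], [5, 12.5, 0, 0, 0, -0.003, 0], [5, 13.4, 0, 0, 0, -0.003, 0], [5, 13.4, 0, 0, 0, -0.003, 0], [4, 13.4, 0, 0, 0, -0.003, 0], [3, 13.4, 0, 0, 0, -0.003, 0], [2.4, 13.4, 0, 0, 0, -0.003, 0], [1.9, 13.4, 0, 0, 0, -0.003, 0], [1.2, 13.4, 0, 0, 0, -0.003, 0], [1.2, 13.4, 0, 0, 0, -0.003, 0], [1.2, 13.4, 0, 0, 0, -0.003, 0], [1.2, 13.4, 0, 0, 0, -0.003, 0]], "newtons": 40}}

```text
time_s: 14.42
tcp_pos: [0.4778, 0.2079, 0.0262]
tool_rot: [-0.084, -0.701, -0.084, 0.703]
contact_force: [-1.6, 0.8, 5.3]
width: 0.0156
```

Request:
{"api": "drive_tool", "payload": {"commands": [[1.2, -0.1, 0, 0, 0, 0, 0], [1.2, -0.3, 0, 0, 0, 0, 0], [1.2, -0.7, 0, 0, 0, 0, 0], [1.2, -1.2, 0, 0, 0, 0, 0], [1.2, -1.8, 0, 0, 0, 0, 0], [1.2, -2.5, 0, 0, 0, 0, 0], [1.2, -3.2, 0, 0, 0, 0, 0], [1.2, -3.9, 0, 0, 0, 0, 0], [1.2, -4.6, 0, 0, 0, 0, 0], [1.2, -5.3, 0, 0, 0, 0, 0], [1.2, -6, 0, 0, 0, 0, 0], [1.2, -6.7, 0, 0, 0, 0, 0], [1.2, -7.4, 0, 0, 0, 0, 0], [1.2, -8.1, 0, 0, 0, 0, 0], [1.2, -8.8, 0, 0, 0, 0, 0], [1.2, -9.5, 0, 0, 0, 0, 0], [1.2, -10.1, 0, 0, 0, 0, 0], [1.2, -10.6, 0, 0, 0, 0, 0], [1.2, -10.9, 0, 0, 0, 0, 0], [1.2, -11.1, 0, 0, 0, 0, 0]]}}

```text
time_s: 16.92
tcp_pos: [0.478, 0.2079, 0.1372]
tool_rot: [-0.084, -0.701, -0.084, 0.703]
contact_force: [0.3, -0.3, -2.7]
width: 0.0157
```

Run:
```python
from h import *
np.set_printoptions(precision=4,suppress=True)
plan([.472,.006,.1385],np.radians(13.7))
c=r.camera_info('wrist');I=r.snapshot('wrist');cv2.imwrite('pics/w7.png',I[:300])
t=r.observe()['tcp_pos'];d=np.array([np.cos(.239),np.sin(.239),0])
print("pocket exp px",proj(c,t+d*.045+[0,0,-.0075]))
```

```text
t 16.93 tcp [0.478  0.2079 0.1372] q6 1.7 F [ 0.3 -0.3 -2.7] w 0.0157
axes(tool xyz as columns)
 [[-0.002  0.237 -0.972]
 [-0.    -0.972 -0.237]
 [-1.    -0.     0.002]]
shift cm [-0.13 19.47  5.36] turn [0.0001 0.0021 0.0004]
pocket exp px [322.043  208.4313]
```

View pics/w7.png

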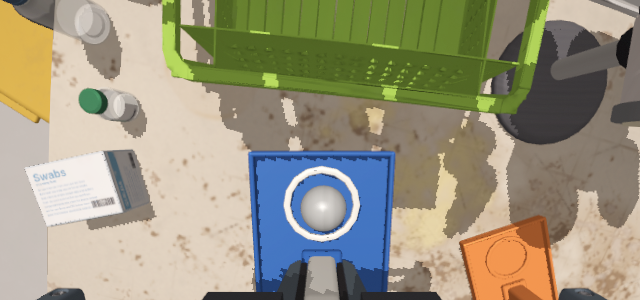

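The lifted tray is level and the ball, at (323,207), is in the middle of its pocket; (322,208) was expected. Next I move it sideways to the lamp.

Request:
{"api": "drive_tool", "payload": {"commands": [[1.2, 0, 0.1, 0.03, 0, 0, 0], [1.2, 0, 0.3, 0.08, 0, 0, 0], [1.2, 0, 0.6, 0.17, 0, 0, 0], [1.2, 0, 1.0, 0.28, 0, 0, 0], [1.2, 0, 1.5, 0.41, 0, 0, 0], [1.2, 0, 2.1, 0.58, 0, 0, 0], [1.2, 0, 2.8, 0.77, 0, 0, 0], [1.2, 0, 3.5, 0.96, 0, 0, 0], [1.2, 0, 4.2, 1.16, 0, 0, 0], [1.2, 0, 4.9, 1.35, 0, 0, 0], [1.2, 0, 5.6, 1.54, 0, 0, 0], [1.2, 0, 6.3, 1.73, 0, 0, 0], [1.2, 0, 7.0, 1.93, 0, 0, 0], [1.2, 0, 7.7, 2.12, 0, 0, 0], [1.2, 0, 8.4, 2.31, 0, 0, 0], [1.2, 0, 9.1, 2.5, 0, 0, 0], [1.2, 0, 9.7, 2.67, 0, 0, 0], [1.2, 0, 10.2, 2.8, 0, 0, 0], [1.2, 0, 10.5, 2.89, 0, 0, 0], [1.2, 0, 10.6, 2.92, 0, 0, 0]]}}

```text
time_s: 19.48
tcp_pos: [0.4747, 0.0978, 0.1371]
tool_rot: [-0.084, -0.701, -0.084, 0.703]
contact_force: [0.3, 0.3, -2.0]
width: 0.0155
```

Request:
{"api": "drive_tool", "payload": {"commands": [[1.2, 0, 0.1, 0.03, 0, 0, 0], [1.2, 0, 0.3, 0.08, 0, 0, 0], [1.2, 0, 0.6, 0.17, 0, 0, 0], [1.2, 0, 1.0, 0.28, 0, 0, 0], [1.2, 0, 1.5, 0.41, 0, 0, 0], [1.2, 0, 2.1, 0.58, 0, 0, 0], [1.2, 0, 2.8, 0.77, 0, 0, 0], [1.2, -0.05, 3.5, 0.96, 0, 0, 0], [1.2, -0.05, 4.2, 1.16, 0, 0, 0], [1.2, -0.05, 4.9, 1.35, 0, 0, 0], [1.2, -0.05, 5.6, 1.54, 0, 0, 0], [1.2, -0.1, 6.3, 1.73, 0, 0, 0], [1.2, -0.1, 7.0, 1.93, 0, 0, 0], [1.2, -0.1, 7.6, 2.09, 0, 0, 0], [1.2, -0.1, 8.1, 2.23, 0, 0, 0], [1.2, -0.1, 8.5, 2.34, 0, 0, 0], [1.2, -0.1, 8.75, 2.41, 0, 0, 0], [1.2, -0.1, 8.85, 2.44, 0, 0, 0], [1.2, -0.1, 8.9, 2.45, 0, 0, 0], [1.2, -0.1, 8.9, 2.45, 0, 0, 0]]}}

```text
time_s: 21.98
tcp_pos: [0.472, 0.0058, 0.1381]
tool_rot: [-0.084, -0.701, -0.084, 0.703]
contact_force: [-0.2, 0.1, -2.7]
width: 0.0156
```

Run:
```python
from h import *
np.set_printoptions(precision=4,suppress=True)
plan([.472,.006,.1385],np.radians(13.7))
c=r.camera_info('wrist');I=r.snapshot('wrist');S=r.snapshot('scene');T=r.snapshot('top');cv2.imwrite('pics/s8f.png',S);cv2.imwrite('pics/t8f.png',T);cv2.imwrite('pics/w8f.png',I)
o=np.zeros((560,780,3),np.uint8);o[:240,:512]=cv2.resize(I[:300],(512,240));o[245:545,:390]=cv2.resize(S[195:295,240:370],(390,300),interpolation=2);o[245:545,395:755]=cv2.resize(T[170:270,270:390],(360,300),interpolation=2)
cv2.imwrite('pics/w8.png',o)
t=r.observe()['tcp_pos'];d=np.array([np.cos(.239),np.sin(.239),0]);B=t+d*.045+[0,0,-.0075]
print("ball exp",B,proj(c,B),proj(r.camera_info('scene'),B),proj(r.camera_info('top'),B))
```

```text
t 21.98 tcp [0.472  0.0058 0.1381] q6 1.29 F [-0.2  0.1 -2.7] w 0.0156
axes(tool xyz as columns)
 [[-0.002  0.237 -0.972]
 [-0.    -0.972 -0.237]
 [-1.    -0.     0.002]]
shift cm [-0.04 -0.02 -0.  ] turn [0.0001 0.002  0.0005]
ball exp [0.5157 0.0164 0.1306] [322.0692 208.555 ] [309.3183 231.4224] [319.6023 237.0816]
```

View pics/w8.png

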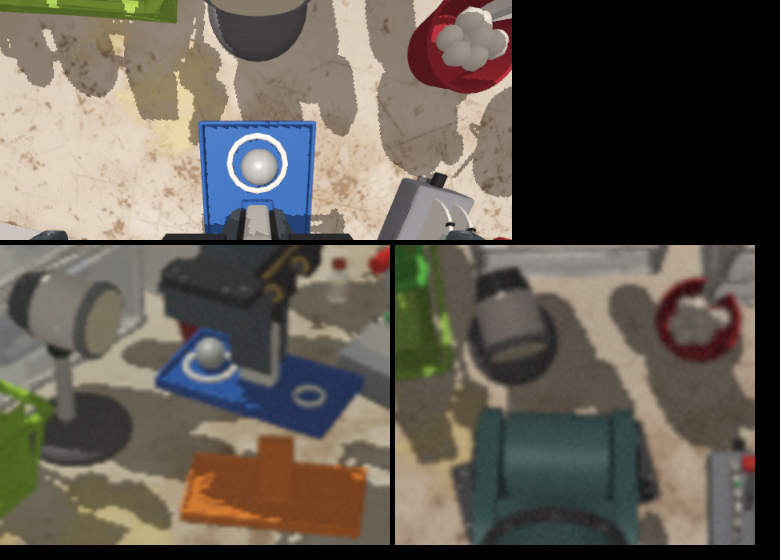

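The ball is still in its pocket. In the scene it is at (310,230.7), against (309.3,231.4) expected. In the wrist view it sits at column 324, under the lens centre at 322. The computed gap to the lens is 0.101 m at a height of 0.131 m. I'll let it settle, then hand in.

Request:
{"api": "drive_tool", "payload": {"commands": [[1.2, 0, 0, 0, 0, 0, 0], [1.2, 0, 0, 0, 0, 0, 0], [1.2, 0, 0, 0, 0, 0, 0], [1.2, 0, 0, 0, 0, 0, 0], [1.2, 0, 0, 0, 0, 0, 0], [1.2, 0, 0, 0, 0, 0, 0]]}}

```text
time_s: 22.88
tcp_pos: [0.472, 0.0057, 0.1381]
tool_rot: [-0.084, -0.701, -0.084, 0.703]
contact_force: [0.2, 0.7, -1.5]
width: 0.0161
```

```bash
python3 -c "
from h import *
s=r.observe();print(s['tcp_pos'],s['width'],abs(s['qd']).max(),s['contact_force'])
print(r.close_job())"
```

```text
[0.47200371 0.00569962 0.13812247] 0.016078696288760283 0.0021474583304692766 [ 0.17793937  0.67262974 -1.47957184]
the job is handed in; nothing more can be done
None
```

The job is handed in at about 23 s. The lever is at the green mark, and the arm is holding the blue tray level and still in front of the lamp.

- **Lever:** The first swing stopped about 5 mm short, at a value of about 0.99. I pinched the handle again and nudged it on. It then measured about 1.05–1.06, with the green marks in plain view beside it. I did not measure it again after that, but the gripper stayed clear of the dimmer box from then on.
- **Tray and ball:** I gripped the fin at 40 N and moved the tray level and slowly. The pictures after the lift and at the lamp both show the ball in its pocket.
- **Position:** The ball works out at (0.516, 0.016, 0.131) m. That is about 10.1 cm from the glass, within 1 mm of lens height, and in line with the lens in the wrist view.
- **Disagreements:** Estimates of the lens position differed by 2–3 mm. My better estimates of the lamp's heading ran from 13.0° to 14.6°, and rougher early ones from 12° to 26°; I used about 13.5°. The lamp foot came out 5–10 mm nearer the lens than the stated 37.5 mm.

No bottle, vial or box was touched, as far as the forces and pictures show.

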